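# Set the cutoff lever to the gauge mark and hold it

## Robot

A 7-joint arm with a two-finger parallel gripper is mounted at the origin on the work surface. World frame = base frame: x ahead of the robot, y to its left, z up, the work surface at z = 0. Lengths are in m, angles in rad, forces in N, time in s.
With the tool pointing down it reaches from about 0.4 to 0.875 m from the base axis. Payload 19.3 kg.
Tool frame: the origin (TCP) lies midway between the tips of the shut fingers; the grasp point (between the pads) lies 19 mm behind it (tcp_to_grasp is the z of the grasp point in the tool frame, in m); z points along the fingers, y is the line along which they close (so a half turn about z gives the same grasp; the last joint's range is limited). The gripper opens to 85 mm and grips with 20 to 120 N. Pads are 22 mm wide; open, the fingers measure 114 mm over their backs; the gripper's body (76 mm by 85 mm) begins 54 mm behind the grasp point. The pads swing forward as they close: fully open they stand 13 mm farther back than shut.
Start: joints at [1.159, 0.521, -0.036, 1.599, 0.021, 1.021, -0.113], TCP at [0.209, -0.589, 0.231] pointing down, gripper open.
Joint ranges: [-2.91, 2.91], [-0.3, 2.13], [-1.5, 1.42], [0.17, 2.43], [-1.26, 4.41], [0.16, 1.93], [-2.52, 2.52]. Speed limits (rad/s): [1.89, 1.89, 2.39, 2.39, 3.01, 3.01, 3.01].

## Interface

Orientations are given as [roll, pitch, yaw] about the fixed x, y, z axes, in that order (R = Rz(yaw) Ry(pitch) Rx(roll)).
In Python, from workcell import * gives the robot as it stands.
- The arm moves only by the tool send_rows, never from a script. Its argument "increments" is a list of rows, each a list of 3 entries, a list of its own where there are three numbers: the shift along the tool's x, y, z in mm, then the turn, a rotation vector about the tool's x, y, z in degrees, then the gripper's target within -1 to 1 (fully open at 1, half-way at 0, shut at -1). In form: [[[x, y, z], [wx, wy, wz], grip], ...]. A call has 1 to 10 rows; each row is the pose to reach, as a shift and turn from the pose commanded when the call began, along the tool's axes at that moment; what a row does not reach only later rows make up. A row lasts 1/10 s, in which the tool goes at most 50 mm and 8.59 degrees, less where a joint would pass 70% of its speed; a pose out of reach is approached as far as the arm can. A call with a gripper value outside its range is refused whole. The fingers move at their own pace and stop on an object; "newtons" is the grip in N (left out, the last holds). Time passes only in rows, so rows that repeat a pose let the fingers close. It gives the time, the measured TCP pose, the force, the opening and the grip force at its end, in the units of the state.
- observe(): the state, without advancing time (a new reading comes with each control period).
- grab_frame(name): name is "scene" or "top"; returns the picture (420x560x3 uint8, blue, green, red); there is no depth.
- camera_params(name): a dict with "fovy" (degrees; the focal length in pixels is half the picture's height over the tangent of half this angle, whatever the lens; pixels are square), "cx", "cy" (the principal point, pixels), "distortion" ([k1, k2, p1, p2, k3] as OpenCV has them; the pictures are not rectified), "extrinsics" (4x4, takes a point from world to camera coordinates). Camera axes: x right, y down, z forward; pixel columns grow to the right and rows downward; lengths in m; the calibration is good to about 2 mm. A picture is of the moment at which its call begins. camera_params takes no time and is no camera call.
- job_done(): hands the job in; it is judged then, once.
The state is a dict: "clock": time; "qpos": joint angles; "qd": joint speeds; "joint_efforts": joint torques, N m; "position": TCP position; "tool_rot": TCP orientation; "force": force on the tool from outside, world axes, zero at the start; "moment": the same for the moment, N m; "grip_width": finger opening in m; "finger_force": force on a finger pad.
Only numpy, scipy, OpenCV 4.12 (cv2) and the standard library are available. Lean on these libraries where they do the work, as an engineer would, in place of code of your own. Each camera call takes 0.05 s, during which the arm holds its last target. There are 200 camera calls.

## Task

To check the trip point of the pressure cutoff, lift the pendulum angle gauge out of its wooden holder, drop it tang-down into the socket on the cutoff's cast iron lever until its collar sits on the socket, dial facing away from the robot as it stood in the holder, and let go of it. Then take the lever by its free end and rock it up until the gauge's swinging needle settles on the black index mark of its dial, and finish while still holding the lever there, without touching the gauge, so that your mate can set the switch. Leave the other fittings on the shelf where they are.

Things in the scene. Friction and masses are not known exactly. Their poses are not given: they have to be found in the camera images.
- gauge_center (a point): loose pendulum angle gauge, about 320 g, 202 mm tall: round black case (100 mm across, 24 mm thick) with white open dial, flat steel tang below, steel lifting lug on top; stands upright in the wooden holder. The point is the centre of the case. Gauge axes: x out of the dial face, y along the dial's width, z up
- gauge_lug (a point): centre of the gauge's lifting lug, 68 mm above the case centre: 24 mm thick (x), as thick as the case, 26 mm wide (y), 42 mm tall; grip it across x. The case begins 18 mm below this point. Gauge axes
- tang_tip (a point): lower end of the gauge's tang, 113 mm below the case centre. Tang 10 mm (x) by 18 mm (y), its last 10 mm tapering to 4 x 12 mm; a collar (26 x 50 x 6 mm) has its underside 45 mm above this point. Gauge axes
- holder: dark wooden block screwed to the shelf, 70 x 60 x 54 mm (x, y, z), origin under its centre; the gauge's tang stands 45 mm deep in its slot, dial towards the block's +x, so the gauge must be lifted at least 50 mm to come out
- socket_mouth (a point): centre of the top of the upright socket cast on the lever, 85 mm from the pivot; a block 34 x 56 mm whose slot, 12.5 mm (x) by 20.5 mm (y) and 48 mm deep, takes the gauge's tang (2.5 mm play). Axes: x along the pivot, away from the robot side; z out of the slot, straight up at rest. Seated, the collar rests on this top: case centre 68 mm above the point, dial x along this x
- lever_grip (a point): where to hold the lever: middle of its plain end handle (16 mm wide along x, 28 mm tall, 75 mm long along y), 240 mm from the pivot; at rest 85 mm above the shelf. x along the pivot, y along the lever from its free end towards the pivot, z up at rest
- lever_pivot (a point): the lever's pivot axis, between the cutoff's two cheeks; the lever turns about this x. The cutoff's grey switch box stands behind it, farther to the robot's left, up to 148 mm tall
- lever (a joint): lever angle: 0 level, resting on the stop screw; grows as the free end is raised, at most 0.6. Its weight (4 to 8 N at the handle) brings it back down when let go
- pointer (a joint): angle of the swinging needle on the dial, which always hangs plumb (needle up, weight below) after swinging for a second or so: 0 at the top of the dial, grows towards the free end of the lever once the gauge is seated dial outward. With the gauge seated it follows the lever angle, give or take the tang's play
- mark (a joint): where the index mark has been set on the dial, 0.14 to 0.36, same zero and sense as the needle; it stays where it is. On the mark: needle angle equals mark angle. The mark is a black wedge whose inner end, 3.6 mm wide, lies 31 mm from the dial's centre; it widens outward to the rim
- pointer_tip (a point): tip of the black needle, 30 mm from the dial's centre; its z runs along the needle
- mark_tip (a point): inner end of the index mark, 31 mm from the dial's centre; its z runs outward along the mark
- thermostat_mid (a point): bystander: glass-bulb thermostat: horizontal glass tube in a brass cradle on a black 56 x 100 mm base, 65 mm tall; the point is about half-way up
- gauge_cap_mid (a point): bystander: round black bakelite gauge cap, 64 mm across, 30 mm tall; the point is about half-way up
- union_mid (a point): bystander: copper pipe union with hexagon nut, standing, 62 mm tall, 42 mm across; the point is about half-way up
- bleed_valve_mid (a point): bystander: small steel bleed valve with side spout and round knob, standing, 64 mm tall; the point is about half-way up
- wrench_mid (a point): bystander: flat steel wrench, 170 mm long, lying; the point is about half-way up
- tin_mid (a point): bystander: round tin of jointing compound, 68 mm across, 55 mm tall; the point is about half-way up
- pipe_nipple_mid (a point): bystander: black iron pipe nipple, standing, 35 mm across, 64 mm tall; the point is about half-way up
Not all that is in view belongs to the job. There is more than one size of the part that bears gauge_center; the job needs the largest.

How it is judged:
On the way, in this order (a step that is already met when the one before it is completed fails the run):
1. the gauge stands fully home in the lever's socket, dial outward, let go, the lever still at rest (z of gauge_center in the frame of socket_mouth between 0.06 and 0.073 m and angle between the z axis of gauge_center and the z axis of socket_mouth, either way round below 0.12 rad and angle between the x axis of gauge_center and the x axis of socket_mouth, either way round below 0.25 rad and x of gauge_center in the frame of socket_mouth between -0.012 and 0.012 m and y of gauge_center in the frame of socket_mouth between -0.012 and 0.012 m and x of pointer_tip in the frame of socket_mouth above 0 m and contact force between each of the fingers, the arm and gauge below 0.2 N and value of joint lever below 0.03 rad), for 0.2 s.
2. the fingers have the lever and have raised it off its stop (value of joint lever above 0.06 rad and contact force between the fingers and lever above 1 N), for 0.2 s.
At the end, for the whole second after the job is handed in: The gauge is seated in the socket (collar within 5 mm of home, within 0.12 rad of square), dial outward and touched by nothing of the robot; the fingers hold the lever (over 1 N) raised and still, and the needle rests within 0.055 rad (about 3 degrees) of the index mark through the last second (z of gauge_center in the frame of socket_mouth between 0.06 and 0.073 m and angle between the z axis of gauge_center and the z axis of socket_mouth, either way round below 0.12 rad and angle between the x axis of gauge_center and the x axis of socket_mouth, either way round below 0.25 rad and x of gauge_center in the frame of socket_mouth between -0.012 and 0.012 m and y of gauge_center in the frame of socket_mouth between -0.012 and 0.012 m and x of pointer_tip in the frame of socket_mouth above 0 m and contact force between each of the fingers, the arm and gauge below 0.2 N and angle between the z axis of pointer_tip and the z axis of mark_tip, either way round below 0.055 rad and velocity of joint pointer between -0.2 and 0.2 rad/s and velocity of joint lever between -0.06 and 0.06 rad/s and value of joint lever above 0.05 rad and contact force between the fingers and lever above 1 N); the arm keeps its last pose, push and grip.
It fails at once if another fitting on the shelf is moved more than 30 mm or knocked over (distance of any of thermostat_mid, gauge_cap_mid, union_mid, bleed_valve_mid, wrench_mid, tin_mid, pipe_nipple_mid from where it was at the start of the episode above 0.03 m or angle between any of thermostat_mid, gauge_cap_mid, union_mid, bleed_valve_mid, wrench_mid, tin_mid, pipe_nipple_mid's own z axis and vertical above 0.5 rad).
It also fails if it takes over 56 s, if anything falls off the work surface, if the arm or the gripper's body presses on something with over 40 N, if the wrist force passes 120 N, or if a joint passes its speed limit or range.

## Working session

There is one attempt and no reset: what is moved stays moved. The work goes in short steps, Python scripts to look and compute and a tool call to move; the robot and the scene stay as the last step left them, time stands still between calls to the robot, and variables do not carry over. Pictures are saved under pics/ and viewed, at most 10 in all, crops included, and the job is handed in when it is done.

Besides the shell and the picture viewer there is one more tool, called after ">>>" as name(argument=value, ...), one argument or row to a line, values as JSON. send_rows: Moves the arm, as the interface text tells. Its arguments: {"type":"object","properties":{"increments":{"type":"array"},"newtons":{"type":"number"}},"required":["increments"]}

```bash
ls; mkdir -p pics; python3 - <<'E'
from workcell import *
import cv2,numpy as np
for n in("scene","top"):
    cv2.imwrite(f"pics/{n}0.png",grab_frame(n)); p=camera_params(n)
    E=np.array(p["extrinsics"]);print(n,p["fovy"],p["cx"],p["cy"],p["distortion"],"\n",E.round(4),"\ncam",(-E[:3,:3].T@E[:3,3]).round(3))
print(observe())
E
```

```text
pics
scene 42.65235276047068 289.1181832290059 210.52107159387515 [-0.13092058  0.          0.          0.          0.        ] 
 [[-0.3928  0.9195  0.0158  0.2602]
 [ 0.6344  0.2834 -0.7192 -0.2292]
 [-0.6657 -0.2725 -0.6947  1.765 ]
 [ 0.      0.      0.      1.    ]] 
cam [1.423 0.307 1.057]
top 51.184625685979974 283.1446095506701 202.12279691306318 [-0.00017767  0.          0.          0.          0.        ] 
 [[-0.0236 -0.9994  0.0256 -0.0794]
 [-0.9988  0.0224 -0.0435  0.5022]
 [ 0.0429 -0.0266 -0.9987  1.1242]
 [ 0.      0.      0.      1.    ]] 
cam [ 0.452 -0.061  1.147]
{'clock': 0.1, 'qpos': array([ 1.15881892,  0.52196695, -0.03629829,  1.59991421,  0.02120662,
        1.02108895, -0.11279745]), 'qd': array([ 3.81243118e-04, -1.30877201e-03,  1.25428389e-03, -7.18916470e-04,
        3.17238076e-04, -8.18567296e-05,  2.50313485e-03]), 'joint_efforts': array([ 4.17376257e-03, -9.28476477e+01,  1.98415183e+00, -3.70529938e+01,
        1.82424684e-02,  5.31189668e-03,  3.23221070e-05]), 'position': array([ 0.20933426, -0.58860264,  0.23078897]), 'tool_rot': array([-3.14060411e+00,  8.80213827e-05,  3.41746555e-01]), 'force': array([-0.24998262,  0.08582158, -0.37518698]), 'moment': array([-0.06455037, -0.05228563, -0.03430485]), 'finger_force': 0.0, 'grip_width': 0.08530804192236781}
```

View pics/scene0.png

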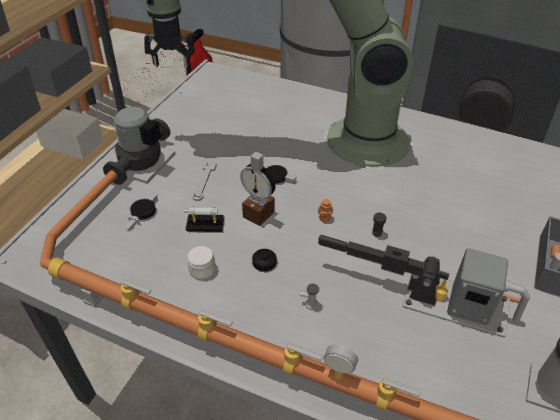

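View pics/top0.png

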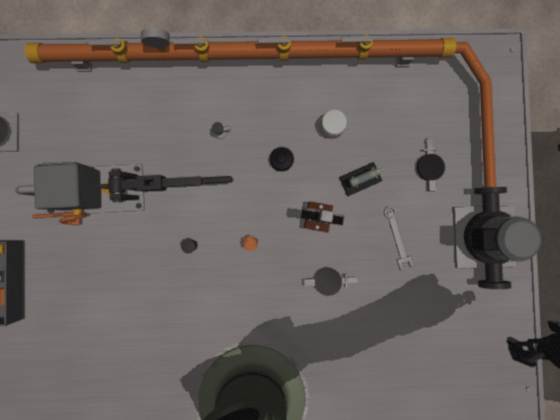

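Scene view: the large gauge stands in the wooden holder at about (257,185). The lever runs from its free end (322,242) to the pivot (430,270), with the socket at about (396,257). In the top view the holder is at (318,217), the lever free end at (231,180), the socket at (150,184) and the pivot at about (117,186). Possible lookalikes are the flat gauges at scene (143,209) and (273,175), top (430,166) and (328,282), and the round gauge cap at scene (264,260). I'll check the choice in a close crop.

```bash
python3 - <<'E'
import cv2,numpy as np
s=cv2.imread("pics/scene0.png");t=cv2.imread("pics/top0.png")
r=lambda im,x,y,w,h:cv2.resize(im[y:y+h,x:x+w],(400,300),interpolation=cv2.INTER_CUBIC)
a=np.vstack([np.hstack([r(s,220,145,100,75+5),r(s,310,220,160,120)]),np.hstack([r(t,275,190,80,60),r(t,80,140,160,120)])])
a[:300,:400]=cv2.resize(s[145:225,215:322],(400,300),interpolation=cv2.INTER_CUBIC)
cv2.imwrite("pics/crop1.png",a)
E
```

```text
(no output)
```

View pics/crop1.png

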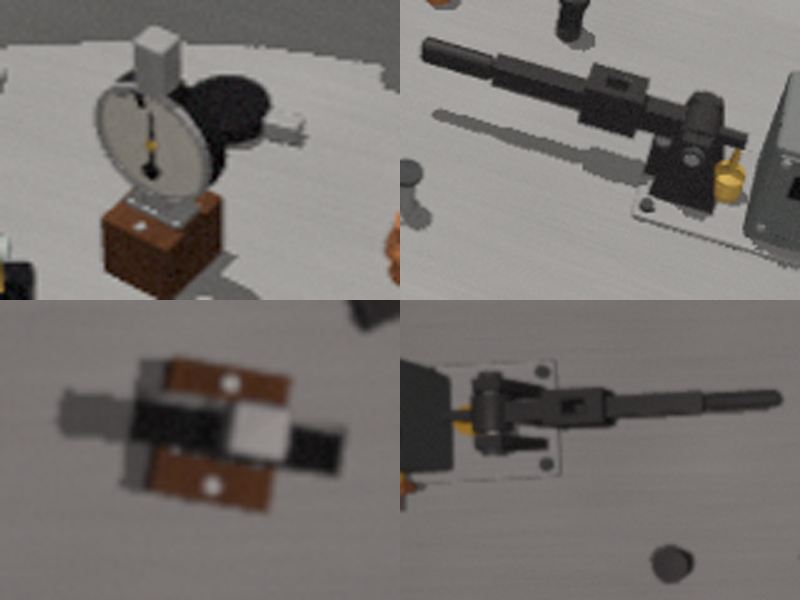

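Crop: the gauge in the holder has the big white dial, a silver lug at scene (257,160) / top (327,216), and its mark at upper left. It is much larger than the flat one behind it, so it is the right one. The socket slot is at scene (397,254) / top (149,183), and the lever tip is at top (232,179). Next I'll measure these by rays.

```bash
cat > h.py <<'E'
from workcell import *
import cv2,numpy as np
from scipy.spatial.transform import Rotation as Rn
def cam(n,shape=(420,560)):
    p=camera_params(n);f=210/np.tan(np.radians(p["fovy"]/2));E=np.array(p["extrinsics"])
    return np.array([[f,0,p["cx"]],[0,f,p["cy"]],[0,0,1.]]),np.array(p["distortion"]),E
def ray(n,uv):
    K,D,E=cam(n);x=cv2.undistortPoints(np.array([[uv]],float),K,D)[0,0]
    d=E[:3,:3].T@np.r_[x,1];return -E[:3,:3].T@E[:3,3],d/np.linalg.norm(d)
def onz(n,uv,z):
    c,d=ray(n,uv);return c+d*(z-c[2])/d[2]
def tri(a,b):
    c1,d1=ray("scene",a);c2,d2=ray("top",b)
    s=np.linalg.lstsq(np.c_[d1,-d2],c2-c1,rcond=None)[0];p,q=c1+s[0]*d1,c2+s[1]*d2
    return ((p+q)/2).round(4),round(np.linalg.norm(p-q),4)
def proj(n,P):
    K,D,E=cam(n);return cv2.projectPoints(np.array(P,float).reshape(-1,1,3),cv2.Rodrigues(E[:3,:3])[0],E[:3,3],K,D)[0][:,0].round(1)
E
python3 - <<'E'
from h import *
t=cv2.imread("pics/top0.png").astype(int);b,g,r=t[...,0],t[...,1],t[...,2]
def comps(m,win,name):
    x0,y0,x1,y1=win;m2=np.zeros(m.shape,np.uint8);m2[y0:y1,x0:x1]=m[y0:y1,x0:x1]
    c=max(cv2.findContours(m2,0,2)[0],key=cv2.contourArea);rr=cv2.minAreaRect(c);print(name,cv2.contourArea(c),rr);return cv2.boxPoints(rr),rr
w=(270,185,360,245)
bx,rr=comps((np.minimum(np.minimum(r,g),b)>125),w,"lug");print("lugtop",onz("top",rr[0],.211),[onz("top",q,.211).round(4)[:2] for q in bx])
bx,rr=comps((t.max(2)<45),w,"case");print("case@.172",[onz("top",q,.16).round(4)[:2] for q in bx])
m=np.zeros(t.shape[:2],np.uint8);sl=(slice(185,245),slice(270,360));m[sl]=((r-b)>25)[sl]
pts=cv2.findNonZero(m);rr=cv2.minAreaRect(pts);print("holder",rr,onz("top",rr[0],.054),[onz("top",q,.054).round(4)[:2] for q in cv2.boxPoints(rr)])
print("slot",tri((396.8,254),(149.2,182.8)))
print("tip",tri((321.5,240),(231.5,179.5)))
# handle axis in top
ls=(t.max(2)<75)
for c0 in range(205,232,4): 
    ys=np.where(ls[165:200,c0])[0]+165; print(c0,ys.min(),ys.max(),onz("top",(c0,ys.mean()),.099).round(4)[:2])
s=cv2.imread("pics/scene0.png");print("lug scene predicted",proj("scene",[[*onz("top",(327,216.4),.211)[:2],.211]]))
E
```

```text
lug 64.0 ((327.0, 216.0), (8.0, 10.0), 90.0)
lugtop [ 0.45986741 -0.17877164  0.211     ] [array([ 0.4687, -0.1683]), array([ 0.4682, -0.1897]), array([ 0.4511, -0.1893]), array([ 0.4516, -0.1678])]
case 134.0 ((310.2698974609375, 215.54869079589844), (12.172977447509766, 18.69183921813965), 86.18592071533203)
case@.172 [array([ 0.475 , -0.1258]), array([ 0.4768, -0.168 ]), array([ 0.4494, -0.1691]), array([ 0.4476, -0.1269])]
holder ((327.2615966796875, 203.20651245117188), (30.722665786743164, 63.13422393798828), 33.388511657714844) [ 0.49322417 -0.20012413  0.054     ] [array([ 0.4503, -0.1234]), array([ 0.5804, -0.214 ]), array([ 0.5365, -0.2774]), array([ 0.4067, -0.1863])]
slot (array([0.5484, 0.2256, 0.1113]), np.float64(0.0002))
tip (array([0.5541, 0.037 , 0.0835]), np.float64(0.0043))
205 177 184 [0.5523 0.0967]
209 177 184 [0.5521 0.0872]
213 177 184 [0.5519 0.0776]
217 177 183 [0.5529 0.0681]
221 176 183 [0.5539 0.0586]
225 176 183 [0.5537 0.049 ]
229 176 182 [0.5547 0.0395]
lug scene predicted [[257.1 155.2]]
```

```bash
cat >> h.py <<'E'
def go(P,rpy,base=None):
    o=observe();R0=Rn.from_euler("xyz",o["tool_rot"]);R1=Rn.from_euler("xyz",rpy)
    print("t",round(o["clock"],2),"shift",(R0.inv().apply(np.array(P)-o["position"])*1e3).round(1),"turn",np.degrees((R0.inv()*R1).as_rotvec()).round(1),"pos",o["position"].round(4),"rot",o["tool_rot"].round(3))
E
python3 - <<'E'
from h import *
t=cv2.imread("pics/top0.png").astype(int);b,g,r=t[...,0],t[...,1],t[...,2]
m=np.zeros(t.shape[:2],np.uint8);sl=(slice(198,236),slice(296,338));m[sl]=((r-b)>22)[sl]
ys,xs=np.where(m)
top=[];bot=[]
for x in range(305,329):
    y=ys[xs==x]
    if len(y): top.append((x,y.min()));bot.append((x,y.max()))
for e in(top,bot):
    P=np.array([onz("top",q,.054)[:2] for q in e]);k=np.polyfit(P[:,1],P[:,0],1);print("edge slope dx/dy",k.round(3),"yaw",-np.arctan(k[0]).round(3),[int(q[1]) for q in e])
d=(t.max(2)<48);
for x in range(300,346,2):
    y=np.where(d[200:235,x])[0]+200;print(x,(y.min(),y.max()) if len(y) else 0,end=" ")
go([.46,-.179,.27],[np.pi,0,np.pi/2-.16])
E
```

```text
edge slope dx/dy [-0.52   0.397] yaw 0.479 [225, 220, 219, 220, 202, 202, 202, 202, 202, 202, 202, 203, 203, 203, 203, 203, 203, 204, 204, 204, 204, 204, 205, 205]
edge slope dx/dy [0.199 0.463] yaw -0.197 [227, 227, 228, 228, 228, 228, 229, 229, 229, 229, 229, 229, 229, 230, 230, 230, 230, 230, 231, 231, 231, 231, 231, 231]
300 0 302 (np.int64(210), np.int64(217)) 304 (np.int64(210), np.int64(226)) 306 (np.int64(211), np.int64(219)) 308 (np.int64(203), np.int64(218)) 310 (np.int64(211), np.int64(218)) 312 (np.int64(212), np.int64(220)) 314 (np.int64(212), np.int64(220)) 316 (np.int64(212), np.int64(220)) 318 (np.int64(212), np.int64(221)) 320 (np.int64(213), np.int64(221)) 322 0 324 (np.int64(222), np.int64(222)) 326 0 328 0 330 0 332 (np.int64(222), np.int64(222)) 334 (np.int64(216), np.int64(223)) 336 (np.int64(216), np.int64(223)) 338 (np.int64(216), np.int64(223)) 340 (np.int64(217), np.int64(223)) 342 (np.int64(217), np.int64(222)) 344 0 t 0.1 shift [ 373.4 -301.9  -38.9] turn [ -0.1  -0.  -61.3] pos [ 0.2093 -0.5886  0.2308] rot [-3.141  0.     0.342]
```

The case and holder edges agree on a gauge yaw of about −0.195 rad, so I'll use tool yaw 1.376. The lug centre is about (0.460, −0.179, 0.190), which matches both views. Moving above it.

>>> send_rows(
  increments=[
    [[20, -16, -30], [0, 0, -4], 1],
    [[60, -48, -39], [0, 0, -10], 1],
    [[100, -81, -39], [0, 0, -16], 1],
    [[140, -113, -39], [0, 0, -22], 1],
    [[180, -146, -39], [0, 0, -29], 1],
    [[220, -178, -39], [0, 0, -35], 1],
    [[260, -210, -39], [0, 0, -41], 1],
    [[300, -243, -39], [0, 0, -48], 1],
    [[340, -275, -39], [0, 0, -54], 1],
    [[373, -302, -39], [0, 0, -59.2], 1],
  ],
)

```text
clock: 1.1
position: [0.4576, -0.1819, 0.2704]
tool_rot: [3.142, 0.0, 1.379]
force: [0.7, -0.8, -0.0]
grip_width: 0.0851
finger_force: 0.0
```

>>> send_rows(
  increments=[
    [[0, 0, 0], [0, 0, 0], 1],
    [[0, 0, 0], [0, 0, 0], 1],
    [[0, 0, 0], [0, 0, 0], 1],
  ],
)

```text
clock: 1.4
position: [0.4565, -0.1844, 0.2701]
tool_rot: [-3.141, 0.0, 1.373]
force: [0.6, -0.2, -0.1]
grip_width: 0.0855
finger_force: 0.0
```

```bash
python3 - <<'E'
from h import *
go([.46,-.179,.175],[np.pi,0,1.376])
E
```

```text
t 1.4 shift [ 6.   2.4 95.1] turn [-0.   0.  -0.1] pos [ 0.4565 -0.1844  0.2701] rot [-3.141  0.     1.373]
```

>>> send_rows(
  increments=[
    [[6, 2.4, 0], [0, 0, 0], 1],
    [[6, 2.4, 15], [0, 0, 0], 1],
    [[6, 2.4, 35], [0, 0, 0], 1],
    [[6, 2.4, 55], [0, 0, 0], 1],
    [[6, 2.4, 75], [0, 0, 0], 1],
    [[6, 2.4, 90], [0, 0, 0], 1],
    [[6, 2.4, 95], [0, 0, 0], 1],
    [[6, 2.4, 95], [0, 0, 0], 1],
    [[6, 2.4, 95], [0, 0, 0], 1],
  ],
)

```text
clock: 2.3
position: [0.4609, -0.1785, 0.1759]
tool_rot: [3.141, 0.0, 1.374]
force: [1.0, -0.1, -0.1]
grip_width: 0.0852
finger_force: 0.0
```

```bash
python3 - <<'E'
from h import *
go([.46,-.179,.175],[np.pi,0,1.376])
r=lambda im,x,y,w,h:cv2.resize(im[y:y+h,x:x+w],(400,300),interpolation=cv2.INTER_CUBIC)
cv2.imwrite("pics/g1.png",np.hstack([r(grab_frame("scene"),205,125,108,81),r(grab_frame("top"),280,185,80,60)]))
E
```

```text
t 2.3 shift [-0.7 -0.7  0.9] turn [ 0.   0.  -0.1] pos [ 0.4609 -0.1785  0.1759] rot [3.141 0.    1.374]
```

View pics/g1.png

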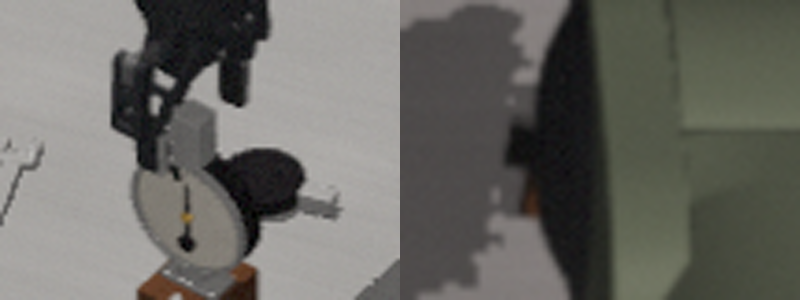

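The fingers straddle the lug: the front one is at crop (150,130), the rear one at (235,80), and the lug sits between them at (193,135). Closing.

>>> send_rows(
  increments=[
    [[0, 0, 0], [0, 0, 0], -1],
    [[0, 0, 0], [0, 0, 0], -1],
    [[0, 0, 0], [0, 0, 0], -1],
    [[0, 0, 0], [0, 0, 0], -1],
    [[0, 0, 0], [0, 0, 0], -1],
    [[0, 0, 0], [0, 0, 0], -1],
    [[0, 0, 0], [0, 0, 0], -1],
    [[0, 0, 0], [0, 0, 0], -1],
  ],
  newtons=50,
)

```text
clock: 3.2
position: [0.4608, -0.1783, 0.1755]
tool_rot: [3.141, 0.0, 1.375]
force: [1.3, -0.1, 4.2]
grip_width: 0.0232
finger_force: 50.1
```

>>> send_rows(
  increments=[
    [[0, 0, -5], [0, 0, 0], -1],
    [[0, 0, -15], [0, 0, 0], -1],
    [[0, 0, -25], [0, 0, 0], -1],
    [[0, 0, -40], [0, 0, 0], -1],
    [[0, 0, -60], [0, 0, 0], -1],
    [[0, 0, -85], [0, 0, 0], -1],
    [[0, 0, -110], [0, 0, 0], -1],
    [[0, 0, -135], [0, 0, 0], -1],
    [[0, 0, -150], [0, 0, 0], -1],
    [[0, 0, -150], [0, 0, 0], -1],
  ],
)

```text
clock: 4.2
position: [0.461, -0.1783, 0.3276]
tool_rot: [3.139, 0.001, 1.375]
force: [-0.8, -0.3, -4.0]
grip_width: 0.0232
finger_force: 49.8
```

```bash
python3 - <<'E'
from h import *
print(observe()["force"],observe()["grip_width"])
go([.553,.2256,.336],[np.pi,0,np.pi/2+.035])
s=grab_frame("scene");cv2.imwrite("pics/s2.png",s)
cv2.imwrite("pics/g2.png",cv2.resize(s[40:250,180:460],(800,600),interpolation=cv2.INTER_CUBIC))
E
```

```text
[-0.75529109 -0.30909851 -3.95077944] 0.023241867902369866
t 4.2 shift [414.1  11.6  -8.6] turn [  0.2   0.1 -13.2] pos [ 0.461  -0.1783  0.3276] rot [3.139e+00 1.000e-03 1.375e+00]
```

View pics/g2.png

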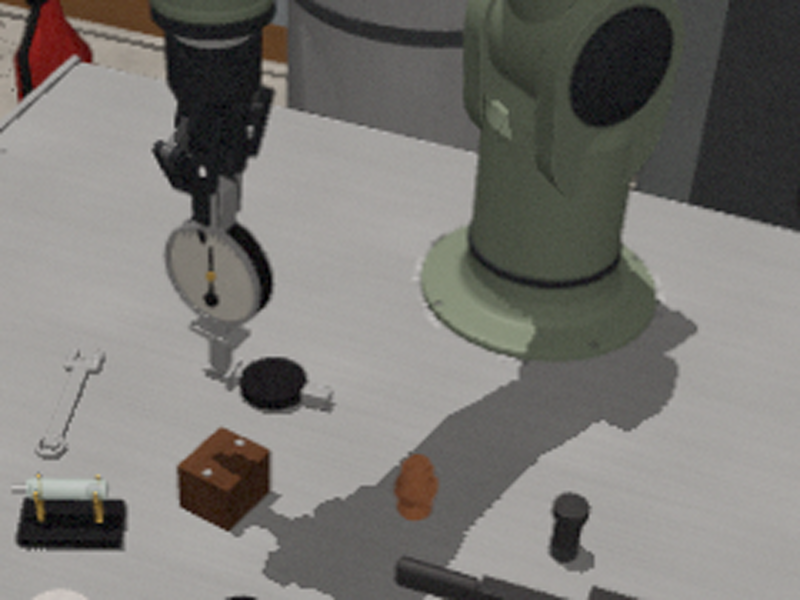

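The gauge is free of the holder: its tang is clear at crop (220,355) and the dial faces the camera. Carrying it over the socket.

>>> send_rows(
  increments=[
    [[15, 0, -3], [0, 0, 0], -1],
    [[50, 1, -8], [0, 0, -1], -1],
    [[95, 2, -8], [0, 0, -3], -1],
    [[140, 3, -8], [0, 0, -5], -1],
    [[185, 3, -8], [0, 0, -7], -1],
    [[230, 4, -8], [0, 0, -8], -1],
    [[275, 5, -8], [0, 0, -9], -1],
    [[320, 6, -8], [0, 0, -11], -1],
    [[365, 7, -8], [0, 0, -12], -1],
    [[395, 7, -8], [0, 0, -13.2], -1],
  ],
)

```text
clock: 5.25
position: [0.5437, 0.2109, 0.3319]
tool_rot: [-3.14, -0.001, 1.608]
force: [0.2, -1.5, -4.5]
grip_width: 0.0236
finger_force: 49.8
```

>>> send_rows(
  increments=[
    [[14, 4, 0], [0, 0, 0], -1],
    [[18, 4, 0], [0, 0, 0], -1],
    [[18, 4, 0], [0, 0, 0], -1],
    [[18, 4, 0], [0, 0, 0], -1],
    [[18, 4, 0], [0, 0, 0], -1],
  ],
)

```text
clock: 5.75
position: [0.5478, 0.2246, 0.3334]
tool_rot: [3.141, 0.001, 1.604]
force: [-0.1, -0.5, -3.8]
grip_width: 0.0232
finger_force: 49.9
```

```bash
python3 - <<'E'
from h import *
go([.5484,.2256,.336],[np.pi,0,np.pi/2+.035])
o=observe();p=o["position"]
s=grab_frame("scene");t=grab_frame("top");cv2.imwrite("pics/s3.png",s);cv2.imwrite("pics/t3.png",t)
print(proj("scene",[[p[0],p[1],p[2]-.167],[.5484,.2256,.1113],[p[0],p[1],p[2]-.053]]),proj("top",[[p[0],p[1],p[2]-.167],[.5484,.2256,.1113]]))
r=lambda im,x,y,w,h:cv2.resize(im[y:y+h,x:x+w],(400,600),interpolation=cv2.INTER_CUBIC)
cv2.imwrite("pics/g3.png",np.hstack([r(s,340,170,100,150),r(t,90,110,100,150)]))
E
```

```text
t 5.75 shift [ 0.9  0.6 -2.6] turn [ 0.   0.  -0.1] pos [0.5478 0.2246 0.3334] rot [3.141e+00 1.000e-03 1.604e+00]
[[400.2 237.8]
 [396.8 254. ]
 [408.7 201.3]] [[142.7 180.9]
 [149.1 182.8]]
```

View pics/g3.png

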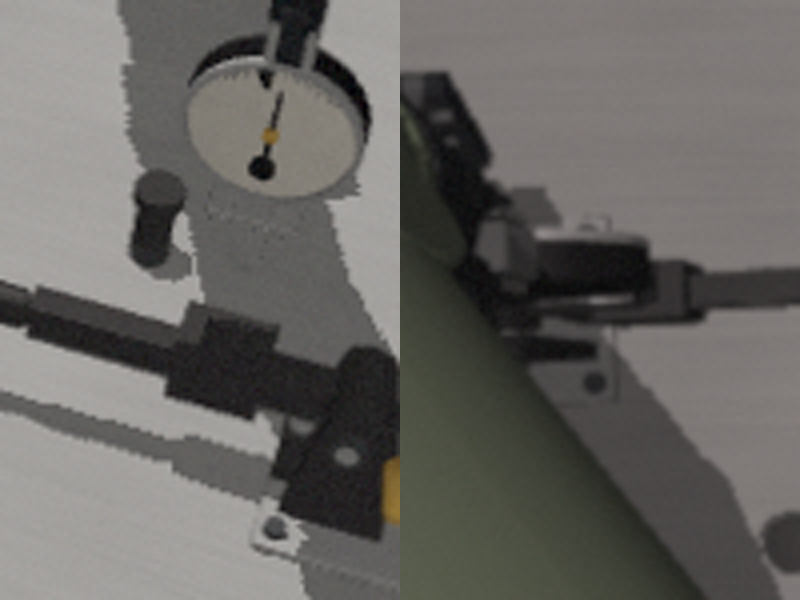

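Gauge is over the socket: dial hub at crop (270,136), which is scene (407.5,204), and the socket top is at about (237,322). The tang is hard to see in the shadow, so I'll check the offset with the hub.

```bash
python3 - <<'E'
from h import *
s=cv2.imread("pics/s3.png").astype(int);s0=cv2.imread("pics/scene0.png").astype(int)
def hub(s,w):
    x0,y0,x1,y1=w;d=(s[...,2]-s[...,0])[y0:y1,x0:x1];W=np.where(d>35,d,0);ys,xs=np.mgrid[y0:y1,x0:x1];return np.array([(W*xs).sum(),(W*ys).sum()])/W.sum()
a=hub(s,(395,192,420,216));b=hub(s0,(247,174,263,190));print(a,b)
# hub plane height known: initial .122 ; now TCP-.0535
h0=onz("scene",b,.122);h1=onz("scene",a,.3334-.0535);print(h0,h1)
th=-.195;print("init axis if hub 14mm fwd",h0[:2]-.014*np.array([np.cos(th),np.sin(th)]),"now",h1[:2]-.014*np.array([1,.035]))
# dark socket block: top view slot + scene slot, darkest
for n,f,w in(("scene",s0,(385,245,408,262)),("top",cv2.imread("pics/top0.png").astype(int),(138,174,162,192))):
    x0,y0,x1,y1=w;print(n);print(f[y0:y1,x0:x1].sum(2)//3)
E
```

```text
[407.19312437 203.5156724 ] [254.92035398 183.30973451]
[ 0.46822085 -0.18321234  0.122     ] [0.55525663 0.2233481  0.2799    ]
init axis if hub 14mm fwd [ 0.45448618 -0.1804996 ] now [0.54125663 0.2228581 ]
scene
[[157 156 100  83 126 148 151 156 155 159 160 159 159 162 159 159 163 163
  163 162 159 158 159]
 [158 138  74  59  61  59  80 128 129 151 151 155 160 159 160 158 161 161
  161 163 161 162 162]
 [159 103  65  62  60  60  60  60  60  81  83 130 149 148 155 156 158 160
  159 159 161 161 161]
 [157  86  59  60  59  61  59  58  63  61  58  58  59  87 128 130 151 149
  156 159 161 159 159]
 [138  78  64  58  63  57  62  62  55  61  62  57  60  61  59  62  81  89
  128 147 150 156 155]
 [101  65  64  59  56  63  63  62  50  55  56  60  62  59  59  69  58  62
   59  62  93 124 132]
 [ 68  58  57  60  59  60  59  52  36  41  44  51  53  56  62  77  65  68
   60  60  60  59  65]
 [ 61  60  61  59  62  62  56  47  27  31  35  33  26  34  47  49  61  77
   63  61  61  61  60]
 [ 60  62  61  57  58  57  58  49  32  34  32  35  34  31  28  32  44  53
   64  62  62  61  64]
 [ 59  61  5
[... 1887 characters left out ...]
48  49  47  48  45  39  34  35  37  34  39  39  44  43  44  45  48
   49  50  51  48  45  31]
 [ 47  49  47  48  46  47  44  43  44  43  42  46  47  46  47  48  49  47
   48  48  49  48  41  31]
 [ 47  46  48  46  47  47  47  48  47  48  48  48  46  48  48  48  47  48
   49  47  50  47  43  33]
 [ 46  47  47  46  44  47  46  47  48  48  48  48  47  46  44  45  44  45
   44  43  43  41  39  28]
 [ 44  43  42  41  43  42  42  41  41  38  39  41  41  37  34  37  37  35
   32  32  31  31  30  26]
 [ 57  54  48  44  41  31  34  27  29  31  37  36  37  37  39  39  40  42
   41  41  42  44  45  46]
 [ 94  93  89  86  74  54  57  54  54  64  78  78  82  80  80  82  83  84
   81  83  83  86  87  86]]
```

```bash
python3 - <<'E'
from h import *
print(tri((397,253.8),(148.6,182.2)),onz("scene",(397,253.8),.111),onz("top",(148.6,182.2),.111))
go([.5492,.2282,.290],[np.pi,0,np.pi/2+.035])
E
```

```text
(array([0.5497, 0.2262, 0.1137]), np.float64(0.0001)) [0.54725559 0.22589416 0.111     ] [0.54994911 0.22693059 0.111     ]
t 5.85 shift [ 3.1  1.5 43.5] turn [ 0.   0.  -0.1] pos [0.5478 0.2251 0.3335] rot [3.141 0.    1.604]
```

>>> send_rows(
  increments=[
    [[3, 1.5, 0], [0, 0, 0], -1],
    [[3, 1.5, 15], [0, 0, 0], -1],
    [[3, 1.5, 30], [0, 0, 0], -1],
    [[3, 1.5, 43], [0, 0, 0], -1],
    [[3, 1.5, 47], [0, 0, 0], -1],
    [[3, 1.5, 51], [0, 0, 0], -1],
    [[3, 1.5, 55], [0, 0, 0], -1],
    [[3, 1.5, 58], [0, 0, 0], -1],
    [[3, 1.5, 61], [0, 0, 0], -1],
    [[3, 1.5, 61], [0, 0, 0], -1],
  ],
)

```text
clock: 6.85
position: [0.5492, 0.2287, 0.2721]
tool_rot: [3.141, 0.001, 1.605]
force: [0.4, -1.8, -5.3]
grip_width: 0.0234
finger_force: 49.8
```

>>> send_rows(
  increments=[
    [[0, 0, 2], [0, 0, 0], -1],
    [[0, 0, 4], [0, 0, 0], -1],
    [[0, 0, 6], [0, 0, 0], -1],
    [[0, 0, 8], [0, 0, 0], -1],
    [[0, 0, 10], [0, 0, 0], -1],
    [[0, 0, 10], [0, 0, 0], -1],
  ],
)

```text
clock: 7.45
position: [0.5492, 0.2289, 0.262]
tool_rot: [-3.142, 0.0, 1.605]
force: [3.8, -2.8, -6.7]
grip_width: 0.0233
finger_force: 49.4
```

>>> send_rows(
  increments=[
    [[-0.7, 0.8, 0], [0, 0, 0], -1],
    [[-0.7, 0.8, 2], [0, 0, 0], -1],
    [[-0.7, 0.8, 4], [0, 0, 0], -1],
    [[-0.7, 0.8, 6], [0, 0, 0], -1],
    [[-0.7, 0.8, 8], [0, 0, 0], -1],
    [[-0.7, 0.8, 10], [0, 0, 0], -1],
    [[-0.7, 0.8, 10], [0, 0, 0], -1],
  ],
)

```text
clock: 8.15
position: [0.5498, 0.2284, 0.252]
tool_rot: [-3.141, 0.0, 1.605]
force: [1.0, -1.0, -5.6]
grip_width: 0.0233
finger_force: 49.8
```

Inserting freely; continuing.

>>> send_rows(
  increments=[
    [[-0.3, 0.2, 2], [0, 0, 0], -1],
    [[-0.3, 0.2, 5], [0, 0, 0], -1],
    [[-0.3, 0.2, 8], [0, 0, 0], -1],
    [[-0.3, 0.2, 11], [0, 0, 0], -1],
    [[-0.3, 0.2, 14], [0, 0, 0], -1],
    [[-0.3, 0.2, 15], [0, 0, 0], -1],
    [[-0.3, 0.2, 15], [0, 0, 0], -1],
  ],
)

```text
clock: 8.85
position: [0.55, 0.2281, 0.2371]
tool_rot: [-3.141, -0.0, 1.605]
force: [0.6, 0.6, -4.0]
grip_width: 0.0232
finger_force: 50.0
```

>>> send_rows(
  increments=[
    [[0, 0, 1], [0, 0, 0], -1],
    [[0, 0, 2], [0, 0, 0], -1],
    [[0, 0, 3], [0, 0, 0], -1],
    [[0, 0, 3], [0, 0, 0], -1],
  ],
)

```text
clock: 9.25
position: [0.5507, 0.2284, 0.2364]
tool_rot: [3.139, -0.0, 1.605]
force: [-5.0, -4.8, 24.3]
grip_width: 0.0236
finger_force: 53.9
```

Firm stop 3 mm from the predicted seat height. Relaxing the push, then opening.

>>> send_rows(
  increments=[
    [[0, 0, -2.5], [0, 0, 0], -1],
    [[0, 0, -2.5], [0, 0, 0], -1],
    [[0, 0, -2.5], [0, 0, 0], 0],
    [[0, 0, -2.5], [0, 0, 0], 0.5],
    [[0, 0, -2.5], [0, 0, 0], 1],
    [[0, 0, -2.5], [0, 0, 0], 1],
    [[0, 0, -2.5], [0, 0, 0], 1],
    [[0, 0, -2.5], [0, 0, 0], 1],
    [[0, 0, -2.5], [0, 0, 0], 1],
  ],
)

```text
clock: 10.15
position: [0.5501, 0.2281, 0.2368]
tool_rot: [3.142, -0.0, 1.605]
force: [-0.9, 0.6, 0.9]
grip_width: 0.085
finger_force: 0.0
```

```bash
python3 - <<'E'
from h import *
o=observe();print(o["grip_width"],o["force"],o["position"])
s=grab_frame("scene");cv2.imwrite("pics/s4.png",s)
cv2.imwrite("pics/g4.png",cv2.resize(s[160:310,330:480],(600,600),interpolation=cv2.INTER_CUBIC))
print(proj("scene",[[.5575,.2265,.112+.068]]))
E
```

```text
0.08504742201128909 [-0.85851281  0.59052933  0.86319492] [0.55011443 0.22805739 0.23680968]
[[400.9 236.8]]
```

View pics/g4.png

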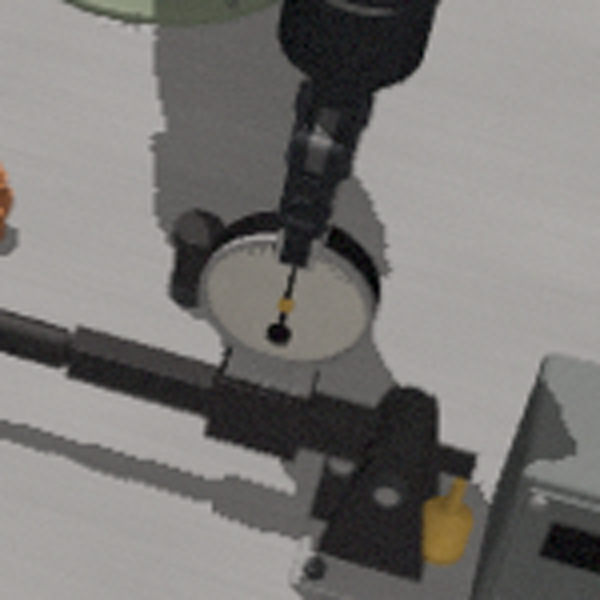

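The gauge is seated: hub at scene (401.5,236.2) against a predicted (400.9,236.8), collar on the socket, fingers open. Lifting clear.

>>> send_rows(
  increments=[
    [[0, 0, -6], [0, 0, 0], 1],
    [[0, 0, -18], [0, 0, 0], 1],
    [[0, 0, -32], [0, 0, 0], 1],
    [[0, 0, -50], [0, 0, 0], 1],
    [[0, 0, -70], [0, 0, 0], 1],
    [[0, 0, -85], [0, 0, 0], 1],
    [[-40, 0, -90], [0, 0, 0], 1],
    [[-85, 0, -90], [0, 0, 0], 1],
    [[-130, 0, -90], [0, 0, 0], 1],
    [[-160, 0, -90], [0, 0, 0], 1],
  ],
)

```text
clock: 11.2
position: [0.5557, 0.065, 0.3282]
tool_rot: [3.14, 0.001, 1.603]
force: [0.2, -0.1, 0.7]
grip_width: 0.0854
finger_force: 0.0
```

```bash
python3 - <<'E'
from h import *
go([.5535,.066,.2],[np.pi,0,np.pi/2+.035])
s=grab_frame("scene");cv2.imwrite("pics/s5.png",s);t=grab_frame("top");cv2.imwrite("pics/t5.png",t)
r=lambda im,x,y,w,h:cv2.resize(im[y:y+h,x:x+w],(400,600),interpolation=cv2.INTER_CUBIC)
cv2.imwrite("pics/g5.png",np.hstack([cv2.resize(s[205:265,375:435],(400,600)[::-1] if 0 else (600,600),interpolation=cv2.INTER_CUBIC)]))
E
```

```text
t 11.2 shift [  1.2  -2.4 128.2] turn [ 0.1  0.  -0.2] pos [0.5557 0.065  0.3282] rot [3.140e+00 1.000e-03 1.603e+00]
```

View pics/g5.png

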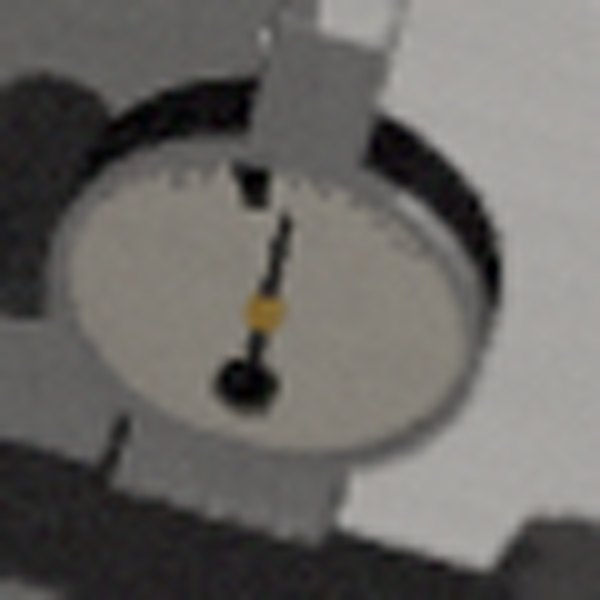

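Dial close-up: hub at crop (265,313), needle tip (285,215), mark inner end (256,207). I'll turn these into angles on the dial plane.

```bash
cat >> h.py <<'E'
def dial(uv,n=np.array([1,.035,0]),p0=np.array([.5578,.2268,.182])):
    c,d=ray("scene",uv);P=c+d*(n@(p0-c))/(n@d);return np.array([-(P-p0)[1]+.035*(P-p0)[0],(P-p0)[2]])
def ang(h,q,**k):
    v=dial(q,**k)-dial(h,**k);return round(np.arctan2(v[0],v[1]),3),round(np.hypot(*v)*1e3,1)
E
python3 - <<'E'
from h import *
s=cv2.imread("pics/s5.png").astype(int)
f=lambda u,v:((u+.5)/10-.5+375,(v+.5)/10-.5+205)
H=f(265,313)
for n,q in(("needle",f(286,213)),("weight",f(246,385)),("mark",f(255,207)),("markout",f(252,172))):print(n,ang(H,q))
print(s[219:229,393:410].sum(2)//3)
E
```

```text
needle (np.float64(0.016), np.float64(32.0))
weight (np.float64(3.123), np.float64(24.2))
mark (np.float64(0.234), np.float64(32.2))
markout (np.float64(0.232), np.float64(42.5))
[[ 89  87  88  90  88  92  85  97  94  96  97  95  94  96  96  96  97]
 [ 94  98  98  97  95  94  95  90  87  91  96  95  92  96  97  96  97]
 [ 92  95  95  94 111  61  57  75  78  94  95  95  97  96  96  96  97]
 [107 122  99 113 128  61  17   5  20 101 107 107 103  94  95  94  97]
 [108 123 114 126 126 113  17  11  30 125 127 104 124 102 106 104  96]
 [126 126 126 126 126 126  48  16  51 127 128 126 128 124 104 125 121]
 [126 127 127 125 125 126  80  41  58 129 121 126 128 129 128 129 123]
 [126 125 127 128 127 127 127 129 130 124  80 125 127 124 126 129 128]
 [123 125 124 126 126 127 124 128 127 122  31 103 125 126 123 128 127]
 [124 127 127 126 124 125 128 124 128  94  42 125 125 124 127 129 128]]
```

>>> send_rows(
  increments=[
    [[1, -1.5, 15], [0, 0, 0], 1],
    [[1, -1.5, 50], [0, 0, 0], 1],
    [[1, -1.5, 90], [0, 0, 0], 1],
    [[1, -1.5, 130], [0, 0, 0], 1],
    [[1, -1.5, 170], [0, 0, 0], 1],
    [[1, -1.5, 205], [0, 0, 0], 1],
    [[1, -1.5, 230], [0, 0, 0], 1],
    [[1, -1.5, 250], [0, 0, 0], 1],
    [[1, -1.5, 261], [0, 0, 0], 1],
    [[1, -1.5, 262], [0, 0, 0], 1],
  ],
)

```text
clock: 12.3
position: [0.554, 0.0697, 0.0645]
tool_rot: [-3.141, -0.0, 1.606]
force: [0.3, -0.1, 1.1]
grip_width: 0.0856
finger_force: 0.0
```

>>> send_rows(
  increments=[
    [[0, 0, 0], [0, 0, 0], 0.2],
    [[0, 0, 0], [0, 0, 0], -0.2],
    [[0, 0, 0], [0, 0, 0], -1],
    [[0, 0, 0], [0, 0, 0], -1],
    [[0, 0, 0], [0, 0, 0], -1],
    [[0, 0, 0], [0, 0, 0], -1],
    [[0, 0, 0], [0, 0, 0], -1],
    [[0, 0, 0], [0, 0, 0], -1],
    [[0, 0, 0], [0, 0, 0], -1],
  ],
  newtons=40,
)

```text
clock: 13.2
position: [0.5568, 0.0692, 0.0657]
tool_rot: [3.136, -0.001, 1.605]
force: [17.7, -0.9, -4.1]
grip_width: 0.0157
finger_force: 45.1
```

Gripped (15.7 mm). I'll ease the sideways force and raise the lever along its arc to about 0.2 rad.

>>> send_rows(
  increments=[
    [[0, 2, 0], [0, 0, 0], -1],
    [[0, 3, 0], [0, 0, 0], -1],
    [[-0.3, 3, -6], [0, -1.4, 0], -1],
    [[-0.6, 3, -12.1], [0, -2.9, 0], -1],
    [[-0.7, 3, -18], [0, -4.3, 0], -1],
    [[-0.7, 3, -24.3], [0, -5.7, 0], -1],
    [[-0.4, 3, -30.4], [0, -7.2, 0], -1],
    [[-0.1, 3, -36.5], [0, -8.6, 0], -1],
    [[0.5, 3, -42.5], [0, -10, 0], -1],
    [[1, 3, -48.6], [0, -11.5, 0], -1],
  ],
)

```text
clock: 14.2
position: [0.5569, 0.0701, 0.1139]
tool_rot: [-3.141, 0.203, 1.605]
force: [-1.9, -3.3, -3.2]
grip_width: 0.0155
finger_force: 45.3
```

>>> send_rows(
  increments=[
    [[0, 0, 0], [0, 0, 0], -1],
    [[0, 0, 0], [0, 0, 0], -1],
    [[0, 0, 0], [0, 0, 0], -1],
    [[0, 0, 0], [0, 0, 0], -1],
    [[0, 0, 0], [0, 0, 0], -1],
    [[0, 0, 0], [0, 0, 0], -1],
    [[0, 0, 0], [0, 0, 0], -1],
    [[0, 0, 0], [0, 0, 0], -1],
    [[0, 0, 0], [0, 0, 0], -1],
    [[0, 0, 0], [0, 0, 0], -1],
  ],
)

```text
clock: 15.2
position: [0.5569, 0.07, 0.1136]
tool_rot: [-3.141, 0.202, 1.605]
force: [-3.8, -3.8, -2.5]
grip_width: 0.0157
finger_force: 45.4
```

```bash
python3 - <<'E'
from h import *
o=observe();print(o["position"],o["tool_rot"],o["force"],o["grip_width"],o["finger_force"])
s=grab_frame("scene");cv2.imwrite("pics/s6.png",s)
cv2.imwrite("pics/g6.png",cv2.resize(s[205:265,375:455],(800,600),interpolation=cv2.INTER_CUBIC))
E
```

```text
[0.55685142 0.06997762 0.11359655] [-3.14111437  0.20212381  1.60521101] [-3.79713768 -3.83388265 -2.46469909] 0.015665669919572547 45.36173343658447
```

View pics/g6.png

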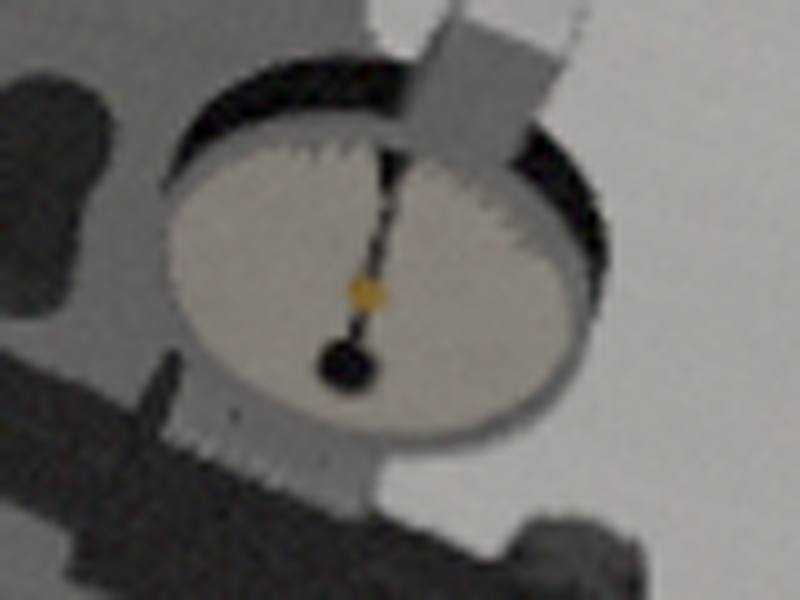

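Needle (375,250)→(388,205) and mark (390,193)→(393,155) are nearly in line. Measuring the residual angle.

```bash
cat >> h.py <<'E'
def rows(s):
    s=s.astype(float);d=s[...,2]-s[...,0];y,x=np.mgrid[225:245,400:423];W=np.where(d[225:245,400:423]>35,d[225:245,400:423],0);H=((W*x).sum()/W.sum(),(W*y).sum()/W.sum())
    print("hub",np.round(H,2))
    kw=dict(p0=np.array([.5578,.2268+.004+.15*.2*0,.182]))
    g=s.sum(2)/3
    for v in range(218,246):
        u=np.arange(403,421);w=np.clip(105-g[v,403:421],0,None)
        if w.sum()>30:
            q=((w*u).sum()/w.sum(),v);a=ang(H,q);print(v,round(q[0],2),round(w.sum()),a,(a[0]-np.pi*np.sign(a[0])).round(3))
E
python3 - <<'E'
from h import *
s=cv2.imread("pics/s6.png");rows(s);print(s[218:238,405:422].sum(2)//3)
E
```

```text
hub [411.31 233.99]
218 412.45 167 (np.float64(0.124), np.float64(48.3)) -3.018
219 412.87 170 (np.float64(0.101), np.float64(45.7)) -3.041
220 414.32 289 (np.float64(0.024), np.float64(43.7)) -3.118
221 414.42 265 (np.float64(0.008), np.float64(40.9)) -3.134
222 413.6 183 (np.float64(0.041), np.float64(37.4)) -3.101
223 413.35 124 (np.float64(0.044), np.float64(34.3)) -3.098
224 413.4 63 (np.float64(0.028), np.float64(31.4)) -3.114
225 413.57 36 (np.float64(0.0), np.float64(28.6)) 0.0
226 413.26 78 (np.float64(0.005), np.float64(25.4)) -3.137
227 413.0 46 (np.float64(0.007), np.float64(22.3)) -3.135
228 412.59 50 (np.float64(0.025), np.float64(19.0)) -3.117
229 412.29 84 (np.float64(0.037), np.float64(15.8)) -3.105
230 412.28 82 (np.float64(0.006), np.float64(12.8)) -3.136
231 411.72 69 (np.float64(0.078), np.float64(9.4)) -3.064
232 411.63 69 (np.float64(0.06), np.float64(6.3)) -3.082
233 410.93 54 (np.float64(0.461), np.float64(3.0)) -2.681
234 410.96 39 (np.float64(1.973), np.float64(0.8)) -1.169
235 410.84 34 (np.float64(3.012), np.float64(3.5)) -0.13
236 410.64 59 (np.float64(3
[... 1224 characters left out ...]
123 121 123 125 120  84  75 127 128 126 124 126 126 129 126]
 [123 123 124 119 124 125 114  45  80 126 126 127 126 125 128 126 127]
 [127 124 126 124 124 121 107  45  82 129 129 129 127 128 125 129 124]
 [127 126 122 125 125 118  85  55 107 128 125 126 127 125 125 126 126]
 [127 124 127 126 121 104  81  61 110 125 128 127 127 126 127 127 126]
 [122 123 125 123 119  83  91  87 114 128 126 129 124 127 125 126 124]
 [125 125 124 123 114  92  90  93 106 125 128 127 128 124 127 125 127]
 [125 127 127 124 122  94  88  99 113 124 128 128 127 128 126 128 127]
 [127 126 124 126 119  84  67 119 124 126 130 127 129 128 127 128 128]
 [124 126 125 126 113  36  75 129 128 127 126 129 127 126 127 128 128]]
```

The mark is still about 0.03 rad past the needle, so the lever goes up a little further.

>>> send_rows(
  increments=[
    [[-0.1, 0, -1.7], [0, -0.4, 0], -1],
    [[-0.2, 0, -3.4], [0, -0.8, 0], -1],
    [[-0.4, 0, -5.1], [0, -1.2, 0], -1],
    [[-0.5, 0, -7], [0, -1.6, 0], -1],
    [[-0.5, 0, -7], [0, -1.6, 0], -1],
    [[-0.5, 0, -7], [0, -1.6, 0], -1],
    [[-0.5, 0, -7], [0, -1.6, 0], -1],
    [[-0.5, 0, -7], [0, -1.6, 0], -1],
    [[-0.5, 0, -7], [0, -1.6, 0], -1],
    [[-0.5, 0, -7], [0, -1.6, 0], -1],
  ],
)

```text
clock: 16.25
position: [0.5568, 0.0709, 0.1206]
tool_rot: [-3.141, 0.23, 1.605]
force: [-4.2, -4.9, -2.4]
grip_width: 0.0156
finger_force: 45.3
```

>>> send_rows(
  increments=[
    [[0, 0, 0], [0, 0, 0], -1],
    [[0, 0, 0], [0, 0, 0], -1],
    [[0, 0, 0], [0, 0, 0], -1],
    [[0, 0, 0], [0, 0, 0], -1],
    [[0, 0, 0], [0, 0, 0], -1],
    [[0, 0, 0], [0, 0, 0], -1],
    [[0, 0, 0], [0, 0, 0], -1],
    [[0, 0, 0], [0, 0, 0], -1],
    [[0, 0, 0], [0, 0, 0], -1],
    [[0, 0, 0], [0, 0, 0], -1],
  ],
)

```text
clock: 17.25
position: [0.5568, 0.0709, 0.1206]
tool_rot: [-3.141, 0.23, 1.605]
force: [-3.2, -4.1, -1.2]
grip_width: 0.0157
finger_force: 45.3
```

```bash
python3 - <<'E'
from h import *
o=observe();print(o["clock"],o["position"],o["tool_rot"],o["force"],o["finger_force"])
s=np.mean([grab_frame("scene").astype(float) for _ in range(4)],0);cv2.imwrite("pics/s7.png",s);rows(s)
cv2.imwrite("pics/g7.png",cv2.resize(s[160:310,290:490].astype(np.uint8),(800,600),interpolation=cv2.INTER_CUBIC))
E
```

```text
17.25 [0.55682851 0.07094785 0.12059507] [-3.14116513  0.23008342  1.60532877] [-3.1867597  -4.05014223 -1.16324618] 45.3186821937561
hub [412.76 233.8 ]
218 412.24 171 (np.float64(0.202), np.float64(47.0)) -2.94
219 414.94 125 (np.float64(0.073), np.float64(45.4)) -3.069
220 415.97 248 (np.float64(0.015), np.float64(43.2)) -3.127
221 416.14 258 (np.float64(-0.006), np.float64(40.4)) 3.136
222 415.85 190 (np.float64(-0.005), np.float64(37.3)) 3.137
223 415.47 124 (np.float64(0.002), np.float64(34.1)) -3.14
224 415.24 81 (np.float64(0.001), np.float64(31.0)) -3.141
225 415.0 35 (np.float64(0.0), np.float64(27.9)) 0.0
226 414.68 61 (np.float64(0.006), np.float64(24.8)) -3.136
227 414.56 46 (np.float64(-0.006), np.float64(21.7)) 3.136
228 414.24 80 (np.float64(0.0), np.float64(18.5)) 0.0
229 414.1 64 (np.float64(-0.016), np.float64(15.4)) 3.126
230 413.67 63 (np.float64(0.01), np.float64(12.1)) -3.132
231 413.39 71 (np.float64(0.021), np.float64(8.9)) -3.121
232 413.04 87 (np.float64(0.068), np.float64(5.7)) -3.074
233 412.69 34 (np.float64(0.247), np.float64(2.4)) -2.895
234 412.85 39 (np.float64(-2.624), np.float64(0.6)) 0.518
235 412.41 30 (np.float64(3.119), np.float64(3.9)) -0.023
236 412.2 73 (np.float64(-3.14), np.float64(7.1)) 0.002
237 412.0 103 (np.float64(-3.13), np.float64(10.3)) 0.012
238 411.67 75 (np.float64(3.139), np.float64(13.7)) -0.003
239 410.72 313 (np.float64(3.054), np.float64(17.6)) -0.088
240 410.83 453 (np.float64(3.106), np.float64(20.6)) -0.036
241 410.78 531 (np.float64(3.129), np.float64(23.7)) -0.013
242 410.86 454 (np.float64(-3.125), np.float64(26.7)) 0.017
243 411.04 278 (np.float64(-3.095), np.float64(29.7)) 0.047
244 411.09 61 (np.float64(-3.079), np.float64(32.8)) 0.063[ WARN:0@4.612] global loadsave.cpp:1063 imwrite_ Unsupported depth image for selected encoder is fallbacked to CV_8U.
```

View pics/g7.png

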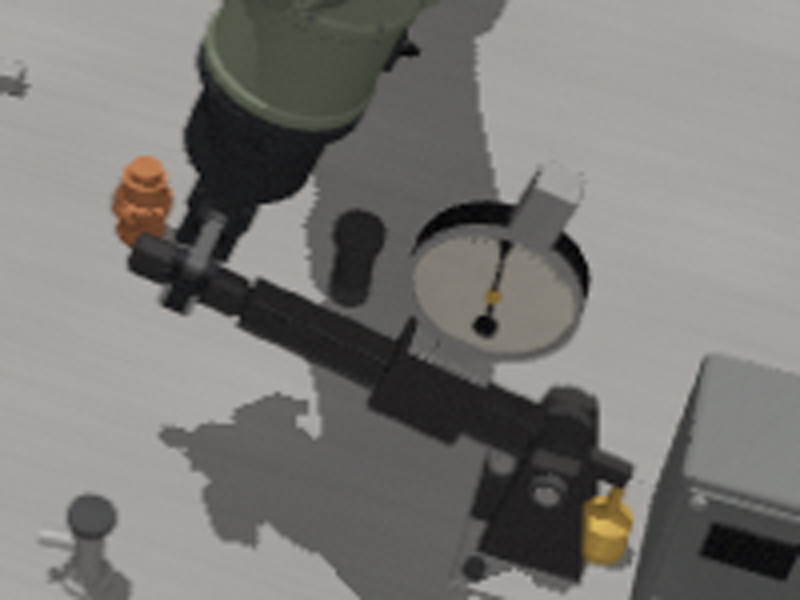

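The needle and mark now line up: both read 0.00 ± 0.01 rad, needle (500,265) and mark (505,248) in the crop. The gripper holds the handle at (200,262), the gauge is seated and nothing touches it. Handing in.

```bash
python3 -c "
from workcell import *
print(job_done())"
```

```text
the job is handed in; nothing more can be done
None
```

The job is handed in: the gauge is seated in the lever's socket with its dial outward, and the gripper is holding the lever at about 0.23 rad with the needle on the index mark (within about 0.01 rad by camera); the judge's result was not reported back.

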